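# Clear the neck rest and draw out the wide file drawer

### The arm

A 7-joint arm with a two-finger parallel gripper is mounted at the origin on the work surface. World frame = base frame: x ahead of the robot, y to its left, z up, the work surface at z = 0. Lengths are in m, angles in rad, forces in N, time in s.
With the tool pointing down it reaches from about 0.425 to 0.95 m from the base axis. Payload 4.7 kg.
Tool frame: the origin (TCP) lies between the finger pads; the fingertips stand 25 mm ahead of it and the grasp point (between the pads) lies 6 mm ahead of it; z points along the fingers, y is the line along which they close (so a half turn about z gives the same grasp; the last joint's range is limited). The gripper opens to 85 mm and grips with 20 to 120 N. Pads are 22 mm wide; open, the fingers measure 114 mm over their backs; the gripper's body (76 mm by 85 mm) begins 54 mm behind the grasp point. The pads swing forward as they close: fully open they stand 13 mm farther back than shut.
Start: joints at [-1.326, 0.469, -0.049, 1.532, 0.024, 1.141, -0.082], TCP at [0.182, 0.65, 0.256] pointing down, gripper open.
Joint ranges: [-2.59, 2.59], [-0.33, 1.99], [-1.39, 1.29], [0.1, 2.45], [-1.04, 4.18], [0.21, 1.99], [-2.66, 2.66]. Speed limits (rad/s): [2.57, 2.57, 3.14, 3.14, 3.14, 3.14, 3.14].

### API

Orientations are given as a 3x3 rotation matrix whose columns are the frame's x, y, z axes.
In Python, from rig import * gives the robot as it stands. Calls block until the motion is done:
- movep(position, orientation): joint-space move of the TCP to a pose.
- move_l(position, attitude=None, feed=0.15, until_force=None): straight line of the TCP; attitude=None keeps the orientation; feed is the mean speed in m/s. With until_force (N) it stops when the force on the tool has changed by that much, and returns True; else False.
- move_joints(angles): joint-space move.
- command_gripper(opening, newtons=None): finger opening in m; newtons is the grip in N (None keeps the last); returns when the fingers have stopped.
- sleep(seconds).
- inverse_kinematics(position, orientation): joint angles nearest the present ones, or None.
- sense(): the state.
- camera(name): name is "scene" or "top"; returns (picture, depth): 384x512x3 uint8, red, green, blue; 384x512 float32, m along the optical axis (not along the pixel's ray), 0 where there is no reading.
- camera_params(name): a dict with "K" (3x3 intrinsics, pixels), "dist" ([k1, k2, p1, p2, k3] as OpenCV has them; the pictures are not rectified), "position" and "rotation" of the camera in the world. Camera axes: x right, y down, z forward; pixel columns grow to the right and rows downward; lengths in m; the calibration is good to about 2 mm. A picture is of the moment at which its call begins. camera_params takes no time and is no camera call.
A pose or a line that the arm cannot do raises Unreachable and nothing moves.
- finish_job(): hands the job in; it is judged then, once.
The state is a dict: "time_s": time; "joint_pos": joint angles; "qd": joint speeds; "joint_efforts": joint torques, N m; "position": TCP position; "tcp_rot": TCP orientation; "wrist_force": force on the tool from outside, world axes, zero at the start; "ft_torque": the same for the moment, N m; "finger_gap": finger opening in m; "gripper_force": force on a finger pad.
Only numpy, scipy, OpenCV 4.12 (cv2) and the standard library are available. Lean on these libraries where they do the work, as an engineer would, in place of code of your own. Each camera call takes 0.05 s, during which the arm holds its last target. There are 200 camera calls.

### The job

The neck rest is standing in front of the wider of the two drawer chests. Slide it aside along the bench, without lifting or tipping it, so that the drawer never bumps into it; then draw the wide chest's drawer out slowly and gently, all the way to its stop, and leave it open. Leave the narrow chest's drawer and all the other things as they are.

Things in the scene. Friction and masses are not known exactly. Their poses are not given: they have to be found in the camera images.
- wide_chest: Wooden one-drawer chest, fixed, the wider of two: 260 mm deep (x), 230 wide (y), 110 high. Origin: middle of the shut drawer face, at bench level; x points into the chest, z up; the drawer slides out along -x. Drawer front 224 mm wide, 12 to 95 mm above the bench. Delicate: never press, pull or squeeze it or its drawer with over 35 N (the drawer runs at about 2 N).
- wide_drawer (a joint): How far the wide chest's drawer is out, m: 0 shut, stop at 0.120 on a rubber buffer (yields about 1 mm under 10 N). It starts shut or up to 15 mm ajar and stays where it is left. Draw it at under 0.4 m/s.
- wide_drawer_handle (a point): Middle of the wide drawer's dark steel bar handle; moves with the drawer, axes as the chest's. Bar 12 mm thick, along the chest's y, 110 mm between the centres of its two 10 mm posts, 40 mm out from the drawer front (34 mm free gap behind the bar), 75 mm above the bench, 35 mm below the chest's top.
- narrow_chest: The narrower chest of the same make, fixed: 260 x 150 x 110 mm, origin and axes as for the wide chest. Its drawer must stay shut. The two chests stand side by side, and which one is on the left varies.
- narrow_drawer (a joint): How far the narrow chest's drawer is out, m: 0 shut. Its bar handle (66 mm long in all) sticks out 46 mm from the front. Leave it.
- neck_rest: Low loose wooden block for propping a guitar neck, 0.3 to 0.6 kg: square foot 110 x 110 x 20 mm, on it a block 100 x 100 x 30 (too broad to grasp), on top two cork cheeks 96 long (x), 30 wide, 18 high, 36 mm valley between; 68 high in all. Origin: centre of underside, x and y square to the foot. It starts in the drawer's way; pushed low against a side it slides without tipping.
- glue_bottle: Bystander: white plastic bottle, 56 mm diameter, 160 mm high, standing in front of the narrow chest. Origin: centre of the underside.
- jar: Bystander: glass jar with steel cap, 60 mm diameter, 80 mm high, standing on top of the wide chest. Origin: centre of the underside.
- tin: Bystander: open aluminium tin, 72 mm diameter, 100 mm high, on the bench far out to one side. Origin: centre of the underside.
- plane: Bystander: small steel hand plane, 160 mm long (its x), 55 mm wide, 57 mm high, on the bench far out to the other side. Origin: centre of the underside.
Not all that is in view belongs to the job. Of the things shaped like the neck_rest, the wooden one is meant.

How it is judged:
At the end, for the whole second after the job is handed in: The wide drawer is out to within 5 mm of its stop and still; the neck rest stands upright (within 0.1 rad) and still on the bench; the narrow drawer is shut (within 8 mm); bottle, jar, tin and plane stand upright within 15 mm of where they began (value of joint wide_drawer above 0.115 m and velocity of joint wide_drawer between -0.01 and 0.01 m/s and angle between neck_rest's own z axis and vertical below 0.1 rad and height (world z) of neck_rest between -0.01 and 0.01 m and linear speed of neck_rest below 0.01 m/s and value of joint narrow_drawer below 0.008 m and distance of each of glue_bottle, jar, tin, plane from where it was at the start of the episode below 0.015 m and angle between each of glue_bottle, jar, tin, plane's own z axis and vertical below 0.15 rad); the robot touches nothing.
It fails at once if the wide chest or its drawer bumps the neck rest (more than 1 N) (contact force between wide_chest and neck_rest above 1 N).
It fails at once if the neck rest is lifted more than 15 mm or tilted more than 0.25 rad (height (world z) of neck_rest above 0.015 m or angle between neck_rest's own z axis and vertical above 0.25 rad).
It fails at once if the robot presses, pulls or squeezes the wide chest or its drawer with more than 35 N (contact force between wide_chest and the fingers above 35 N or contact force between wide_chest and the arm above 35 N).
It fails at once if the drawer is yanked or shoved faster than 0.4 m/s (velocity of joint wide_drawer above 0.4 m/s or velocity of joint wide_drawer below -0.4 m/s).
It fails at once if bottle, jar, tin or plane is moved more than 15 mm or tipped more than 0.15 rad, or the narrow drawer is opened more than 8 mm (value of joint narrow_drawer above 0.008 m or distance of any of glue_bottle, jar, tin, plane from where it was at the start of the episode above 0.015 m or angle between any of glue_bottle, jar, tin, plane's own z axis and vertical above 0.15 rad).
It also fails if it takes over 58 s, if anything falls off the work surface, if the arm or the gripper's body presses on something with over 40 N, if the wrist force passes 120 N, or if a joint passes its speed limit or range.

## Working session

There is one attempt and no reset: what is moved stays moved. The work goes in short steps, each a Python script; the robot and the scene stay as the last script left them, time stands still between calls to the robot, and variables do not carry over. Pictures are saved under pics/ and viewed, at most 10 in all, crops included, and the job is handed in when it is done.

```bash
ls; mkdir -p pics
python3 - <<'E'
from rig import *
import cv2,numpy as np
for n in("scene","top"):
    p,d=camera(n); cv2.imwrite(f"pics/{n}0.png",p[:,:,::-1]); np.savez(f"{n}0.npz",p=p,d=d)
    c=camera_params(n); print(n,c)
s=sense();print(s["time_s"],s["position"],s["tcp_rot"],s["finger_gap"])
E
```

```text
pics
scene {'K': array([[466.17487512,   0.        , 248.01063105],
       [  0.        , 466.17487512, 194.92209622],
       [  0.        ,   0.        ,   1.        ]]), 'dist': array([-0.14268507,  0.        ,  0.        ,  0.        ,  0.        ]), 'position': array([ 1.60456038, -0.72111333,  1.11120063]), 'rotation': array([[ 0.54574792,  0.50898866, -0.66564987],
       [ 0.8378176 , -0.34553622,  0.42268948],
       [-0.01486199, -0.78837508, -0.61501533]])}
top {'K': array([[413.96602975,   0.        , 249.05886881],
       [  0.        , 413.96602975, 190.78333664],
       [  0.        ,   0.        ,   1.        ]]), 'dist': array([-0.03400015,  0.        ,  0.        ,  0.        ,  0.        ]), 'position': array([ 0.2971211 , -0.00468291,  1.71831313]), 'rotation': array([[-0.01895474, -0.99218352,  0.12333928],
       [-0.9996776 ,  0.01672277, -0.01910638],
       [ 0.01689446, -0.12366167, -0.99218061]])}
0.1 [0.18240707 0.64938946 0.25537537] [[-9.62750686e-01  2.70390412e-01 -3.75979248e-04]
 [ 2.70390654e-01  9.62749160e-01 -1.71708248e-03]
 [-1.02308936e-04 -1.75478362e-03 -9.99998455e-01]] 0.08534164922106724
```

View pics/scene0.png

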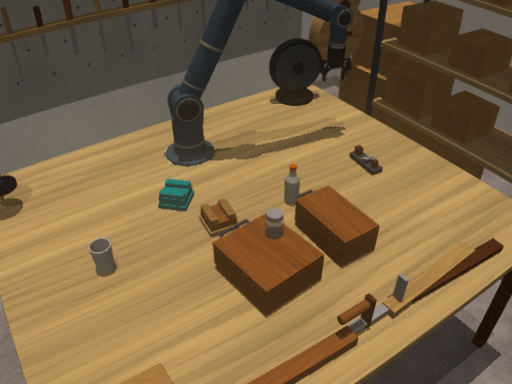

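View pics/top0.png

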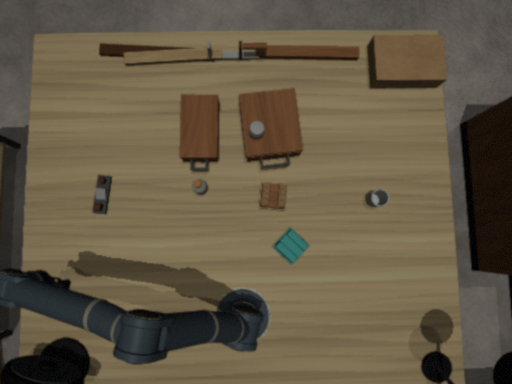

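The top view shows the wide chest at (270,125) with its handle at (274,163), and the wooden rest at (273,195) in front of it. The bottle is at (200,186), the teal decoy at (291,245), the tin at (376,198) and the plane at (102,194). Next I'll measure these.

```bash
cat > h.py <<'E'
import cv2,numpy as np
from rig import *
def rays(n,uv):
    c=camera_params(n); q=cv2.undistortPoints(np.float64(uv).reshape(-1,1,2),c["K"],c["dist"])[:,0]
    return c["position"],np.c_[q,np.ones(len(q))]@c["rotation"].T
def plane(n,uv,z):
    o,r=rays(n,uv); return o+r*((z-o[2])/r[:,2])[:,None]
def cloud(n,d):
    v,u=np.mgrid[:384,:512]; o,r=rays(n,np.c_[u.ravel(),v.ravel()])
    P=o+r*d.ravel()[:,None]; P[d.ravel()==0]=np.nan; return P.reshape(384,512,3)
def rect(xy):
    (c,s,a)=cv2.minAreaRect(np.float32(xy)); return np.round(c,4),np.round(s,4),round(a,2)
E
python3 - <<'E'
from h import *
f=np.load("top0.npz");p,d=f["p"],f["d"];P=cloud("top",d)
cv2.imwrite("pics/crop.png",cv2.resize(p[80:260,170:330,::-1],None,fx=3.3,fy=3.3,interpolation=cv2.INTER_CUBIC))
def blob(lo,hi,box):
    v0,v1,u0,u1=box;m=np.zeros(d.shape,bool);m[v0:v1,u0:u1]=1
    return m&(P[...,2]>lo)&(P[...,2]<hi)
for nm,lo,hi,box,zt in[("wide",.095,.125,(80,165,230,310),.11),("narrow",.095,.125,(80,165,170,225),.11),("handle",.055,.09,(154,172,250,300),.081),("nhandle",.055,.09,(158,175,180,225),.081),
  ("restTop",.055,.09,(175,215,250,300),.068),("restFoot",.008,.09,(175,215,250,300),.02),("teal",.008,.09,(220,270,265,315),.02),("bottle",.02,.2,(170,205,185,215),.1),("tin",.02,.2,(180,215,360,395),.1),("plane",.01,.1,(165,220,85,120),.05),("jar",.15,.25,(110,150,235,280),.19)]:
    m=blob(lo,hi,box);v,u=np.nonzero(m);q=P[m]
    if len(q)<5: print(nm,len(q));continue
    print(nm,len(q),"depth",rect(q[:,:2]),"z",np.round(np.percentile(q[:,2],[5,50,95]),3),"plane",rect(plane("top",np.c_[u,v],zt)[:,:2]))
E
```

```text
wide 3359 depth (array([ 0.7758, -0.1288]), array([0.2656, 0.2302]), 5.58) z [0.104 0.11  0.117] plane (array([ 0.7742, -0.1285]), array([0.2669, 0.23  ]), 5.56)
narrow 2380 depth (array([0.7659, 0.1606]), array([0.1504, 0.2626]), 88.75) z [0.104 0.111 0.117] plane (array([0.7645, 0.1598]), array([0.1514, 0.2592]), 89.06)
handle 191 depth (array([ 0.6225, -0.1349]), array([0.0492, 0.182 ]), 4.8) z [0.06  0.079 0.087] plane (array([ 0.6226, -0.133 ]), array([0.0508, 0.1787]), 4.42)
nhandle 148 depth (array([0.6146, 0.1627]), array([0.1434, 0.0472]), 89.58) z [0.062 0.08  0.088] plane (array([0.6144, 0.1609]), array([0.1406, 0.0449]), 89.08)
restTop 377 depth (array([ 0.485 , -0.1358]), array([0.097 , 0.0976]), 82.41) z [0.057 0.067 0.074] plane (array([ 0.4843, -0.1352]), array([0.096 , 0.0984]), 82.66)
restFoot 731 depth (array([ 0.4927, -0.1441]), array([0.2053, 0.1636]), 89.09) z [0.014 0.056 0.073] plane (array([ 0.4915, -0.143 ]), array([0.204 , 0.1624]), 88.96)
teal 762 depth (array([ 0.2873, -0.1974]), array([0.1972, 0.1954]), 88.59) z [0.01  0.055 0.072] plane (array([ 0.2873, -0.1961]), array([0.1958, 0.1943]), 88.66)
bottle 187 depth (array([0.523 , 0.1589]), array([0.0513, 0.0518]), 88.61) z [0.04  0.109 0.162] plane (array([0.5187, 0.1571]), array([0.0552, 0.0599]), 89.64)
tin 256 depth (array([ 0.4651, -0.5539]), array([0.069 , 0.0714]), 61.39) z [0.026 0.072 0.102] plane (array([ 0.465 , -0.5448]), array([0.0855, 0.0718]), 88.95)
plane 563 depth (array([0.5075, 0.5709]), array([0.2019, 0.1387]), 0.58) z [0.015 0.026 0.057] plane (array([0.5031, 0.5576]), array([0.197 , 0.1346]), 1.14)
jar 205 depth (array([ 0.7281, -0.0698]), array([0.0542, 0.0537]), 89.37) z [0.158 0.188 0.196] plane (array([ 0.723 , -0.0688]), array([0.0532, 0.0626]), 88.9)
```

View pics/crop.png

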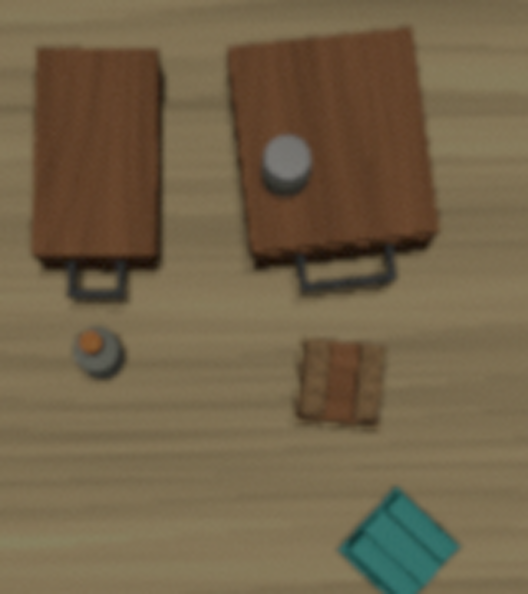

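The heights and sizes agree with the given dimensions: the chest measures 0.2656 x 0.230 at yaw 5.6°, and the rest's top 97 x 98 mm at yaw −7.5°. I'll measure the bar, then push the rest towards −y, where the tin is far away.

```bash
cat >> h.py <<'E'
def down(a):  # tool y along heading a, z down
    c,s=np.cos(a),np.sin(a); return np.array([[-s,c,0],[c,s,0],[0,0,-1.]]) @ np.diag([1,1,1])
E
cat > bar.py <<'E'
from h import *
A=np.radians(5.57);X=np.array([np.cos(A),np.sin(A)]);Y=np.array([-X[1],X[0]])
C=np.array([.775,-.1287]);F=C-.13*X
def bar(n,p,z,zc,box):
    hsv=cv2.cvtColor(p,cv2.COLOR_RGB2HSV);v,u=np.mgrid[:384,:512];uv=np.c_[u.ravel(),v.ravel()]
    q=(plane(n,uv,z)[:,:2]-F)@np.c_[X,Y]
    m=(p.max(2).ravel()<zc)&(hsv[...,1].ravel()<110)&(q[:,0]>box[0])&(q[:,0]<box[1])&(abs(q[:,1])<.09)
    w=q[m]; mid=w[abs(w[:,1])<.035]
    return len(w),"bar x",np.round([mid[:,0].mean(),mid[:,0].min(),mid[:,0].max()],4),"y",np.round([w[:,1].min(),w[:,1].max()],4)
E
python3 - <<'E'
from bar import *
print("F",F)
for n in("top","scene"):
    p=np.load(n+"0.npz")["p"]
    for th in(65,80): print(n,th,bar(n,p,.078,th,(-.075,-.02)))
c=np.array([.4847,-.1355]);a=np.radians(-7.5);y=np.array([-np.sin(a),np.cos(a)])
for a_ in(a,a+np.pi):
    R=down(a_);print(np.linalg.det(R));
    try:print(np.round(inverse_kinematics([*(c+.1*y),.3],R),2))
    except Exception as e:print(e)
E
```

```text
F [ 0.64561381 -0.14131803]
top 65 (91, 'bar x', array([-0.0443, -0.0497, -0.0375]), 'y', array([-0.0528,  0.0617]))
top 80 (142, 'bar x', array([-0.0455, -0.0542, -0.0371]), 'y', array([-0.0563,  0.0617]))
scene 65 (21, 'bar x', array([-0.0388, -0.0408, -0.0366]), 'y', array([-0.0496,  0.0483]))
scene 80 (82, 'bar x', array([-0.0419, -0.0498, -0.0366]), 'y', array([-0.0599,  0.0541]))
0.9999999999999999
[-0.68  0.16  0.76  1.92 -0.12  1.11 -0.  ]
0.9999999999999999
[ 1.01  0.4  -1.3   1.84  0.41  1.22  2.6 ]
```

The bar lies about 44 mm out from the face, so the drawer is roughly 4 mm ajar. Pushing the rest now.

Run:
```python
from h import *
c=np.array([.4847,-.1355]);a=np.radians(-7.5);y=np.array([-np.sin(a),np.cos(a)]);R=down(a)
T=lambda s,z:[*(c+s*y),z]
q=sense()["joint_pos"]; movep([.22,.64,.32],sense()["tcp_rot"])
movep(T(.1,.3),R); command_gripper(.05)
move_l(T(.1,.06)); move_l(T(.1,.035),feed=.05)
print(sense()["wrist_force"])
move_l(T(.075,.035),feed=.08)
move_l(T(.066-.24,.035),feed=.06)
print(sense()["wrist_force"],sense()["position"])
move_l(T(.066-.2,.035),feed=.1); move_l(T(.066-.2,.3),feed=.2)
print(sense()["time_s"])
for n in("top","scene"):
    p,d=camera(n); np.savez(n+"1.npz",p=p,d=d); cv2.imwrite(f"pics/{n}1.png",p[:,:,::-1])
P=cloud("top",np.load("top1.npz")["d"])
```

```text
[-0.52664664  1.31140881  0.50930182]
[-0.57869322  2.7561195   1.77698392] [ 0.46199653 -0.30795063  0.03498927]
12.725
```

View pics/top1.png

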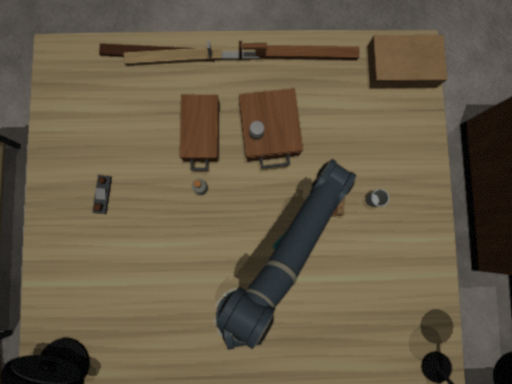

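View pics/scene1.png

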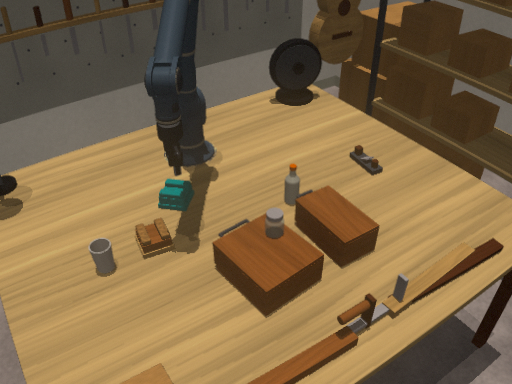

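The scene view shows the rest upright at (153,238), clear of the drawer's path, with the tin (103,257) and the decoy (176,195) undisturbed. Next I'll check the rest's position, then lower the fingers around the bar.

Run:
```python
from bar import *
f=np.load("scene1.npz");P=cloud("scene",f["d"]);q=P[210:262,130:178].reshape(-1,3);q=q[(q[:,2]>.056)&(q[:,2]<.08)]
print("rest top",rect(q[:,:2]),len(q),"chest frame",(np.array(rect(q[:,:2])[0])-F)@np.c_[X,Y])
B=F-.044*X;R=down(A)
movep([*B,.25],R); command_gripper(.032)
print(sense()["finger_gap"])
move_l([*B,.12],feed=.15)
for n in("top","scene"):
    p,d=camera(n); np.savez(n+"2.npz",p=p,d=d)
cv2.imwrite("pics/s2.png",cv2.resize(p[160:290,130:320,::-1],None,fx=4,fy=4,interpolation=cv2.INTER_CUBIC))
print(sense()["time_s"],sense()["position"],B)
```

```text
rest top (array([ 0.4517, -0.3751]), array([0.0972, 0.1018]), 82.33) 390 chest frame [-0.21568952 -0.21385651]
0.03193375139749477
15.0417 [ 0.60259012 -0.14583557  0.12120924] [ 0.60182157 -0.14558875]
```

View pics/s2.png

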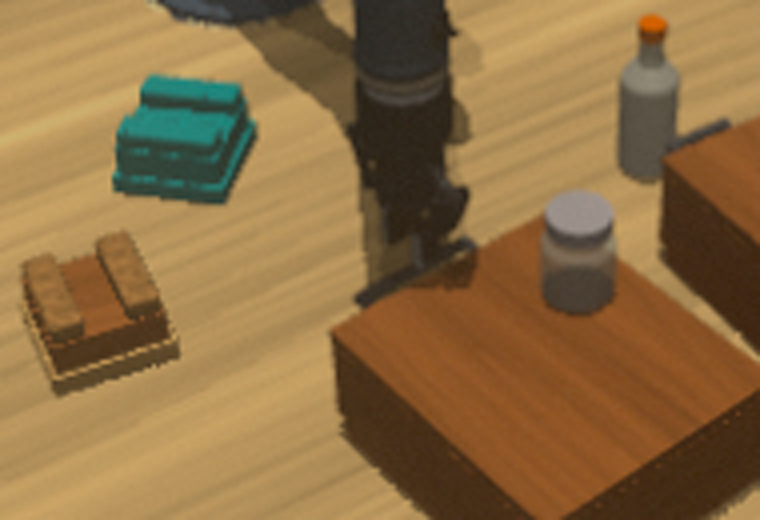

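The crop shows the gripper centred over the bar and the rest well clear. I'll descend with force checks, then pull.

Run:
```python
from bar import *
B=F-.044*X
L=lambda x,z:[*(F+x*X),z]
hit=move_l(L(-.044,.074),feed=.05,until_force=5)
print("hit",hit,sense()["position"],sense()["wrist_force"])
if not hit:
    w0=sense()["wrist_force"]
    h2=move_l(L(-.182,.074),feed=.04,until_force=8)
    s=sense();x=(s["position"][:2]-F)@X
    print("stop",h2,"tcp chest x",x,s["wrist_force"]-w0,s["time_s"])
    sleep(.3);print((sense()["wrist_force"]-w0)[:2]@X)
    move_l(L(x+.009,.074),feed=.04)
    print((sense()["wrist_force"]-w0)[:2]@X)
    p,d=camera("scene");np.savez("scene3.npz",p=p,d=d)
    cv2.imwrite("pics/s3.png",cv2.resize(p[160:290,130:320,::-1],None,fx=4,fy=4,interpolation=cv2.INTER_CUBIC))
```

```text
hit True [ 0.60179878 -0.14549819  0.08891723] [-1.07837457  0.56233049  6.86561187]
```

The descent stopped at z = 0.089, earlier than planned, so I'll look at the contact before going on.

Run:
```python
from bar import *
s=sense();print(s["wrist_force"],s["ft_torque"],s["finger_gap"],s["time_s"],np.round(s["tcp_rot"],3).tolist(),s["position"])
p,d=camera("scene");np.savez("scene3.npz",p=p,d=d)
c=p[190:260,195:285,::-1];cv2.imwrite("pics/s3.png",cv2.resize(cv2.convertScaleAbs(c,alpha=1.8),None,fx=8,fy=8,interpolation=cv2.INTER_CUBIC))
print(bar("scene",p,.078,65,(-.075,-.02)))
```

```text
[-1.07837457  0.56233049  6.86561187] [ 0.1386806   0.01340841 -0.0011181 ] 0.03205071770113547 15.6833 [[-0.097, 0.995, -0.0], [0.995, 0.097, 0.001], [0.001, -0.0, -1.0]] [ 0.60179878 -0.14549819  0.08891723]
(88, 'bar x', array([-0.0463, -0.0736, -0.0345]), 'y', array([-0.0574,  0.0676]))
```

View pics/s3.png

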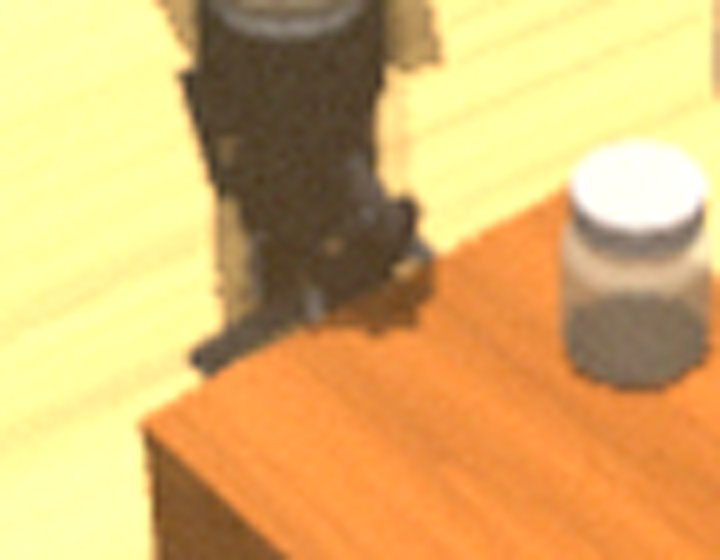

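Run:
```python
from bar import *
def st(t): s=sense();print(t,np.round(s["wrist_force"],2),np.round(s["ft_torque"],3),np.round(s["position"],4))
sleep(.3);st("rest")
z=sense()["position"][2]
for dz in(.002,.005,.02):
    p=sense()["position"];move_l([p[0],p[1],z+dz],feed=.03);sleep(.2);st(dz)
```

```text
rest [-1.35 -0.42  5.81] [ 0.141  0.04  -0.001] [ 0.6018 -0.1455  0.0889]
0.002 [-0.39 -0.05  0.17] [ 0.005  0.038 -0.036] [ 0.6016 -0.1454  0.0905]
0.005 [ 0.2  -0.01  0.54] [ 0.055  0.062 -0.014] [ 0.6016 -0.1454  0.094 ]
0.02 [-0.5   0.32 -0.12] [ 0.038 -0.002  0.011] [ 0.6014 -0.1453  0.1087]
```

The contact is real. The +x finger's knuckle bulges over the chest's top edge, while the tips should already be below the top of the bar (0.081). I'll hook the bar at this slightly higher z, where the knuckle is clear, and pull a short way as a test.

Run:
```python
from bar import *
L=lambda x,z:[*(F+x*X),z]
h=move_l(L(-.044,.093),feed=.04,until_force=4);print(h)
w0=sense()["wrist_force"]
for x in(-.052,-.06,-.075):
    h=move_l(L(x,.093),feed=.03,until_force=8);s=sense()
    print(x,h,np.round((s["position"][:2]-F)@X,4),np.round(s["wrist_force"]-w0,2))
p,d=camera("scene");np.savez("scene4.npz",p=p,d=d)
for n,b in(("scene",p),("top",camera("top")[0])):
    print(n,bar(n,b,.078,65,(-.12,-.02)))
c=p[180:260,185:285,::-1];cv2.imwrite("pics/s4.png",cv2.resize(cv2.convertScaleAbs(c,alpha=1.6),None,fx=7,fy=7,interpolation=cv2.INTER_CUBIC))
```

```text
False
-0.052 False -0.0522 [ 0.22 -0.77 -0.85]
-0.06 False -0.0605 [ 0.2  -0.61  0.04]
-0.075 False -0.0755 [ 0.12 -0.31 -0.41]
scene (127, 'bar x', array([-0.0734, -0.1178, -0.0488]), 'y', array([-0.0597,  0.0708]))
top (796, 'bar x', array([-0.0697, -0.1197, -0.0203]), 'y', array([-0.0896,  0.0888]))
```

View pics/s4.png

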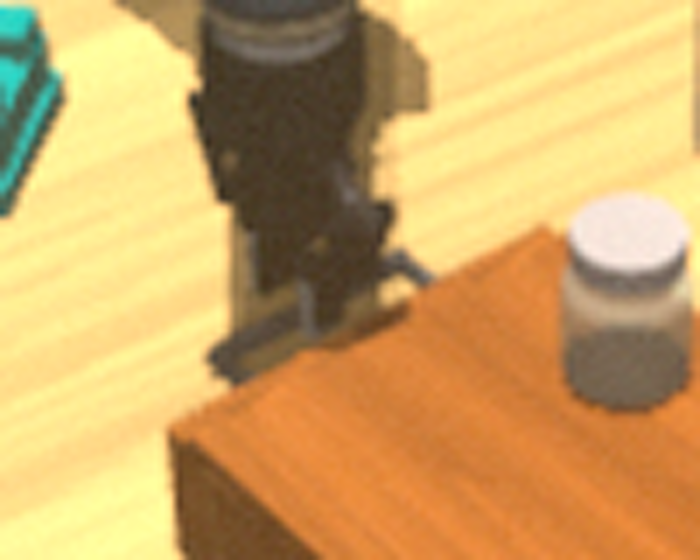

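The picture shows the bar and its post at (400,265) standing clear of the chest, so the drawer is following the finger. Continuing to the stop.

Run:
```python
from bar import *
L=lambda x,z:[*(F+x*X),z]
w0=sense()["wrist_force"]
h=move_l(L(-.185,.093),feed=.04,until_force=8)
s=sense();x=(s["position"][:2]-F)@X
print("stop",h,np.round(x,4),np.round(s["wrist_force"]-w0,2),s["time_s"])
move_l(L(x+.0085,.093),feed=.03)
s=sense();print(np.round(s["wrist_force"]-w0,2))
move_l(L(x+.0085,.3),feed=.12); 
movep([.45,.02,.35],s["tcp_rot"]) 
print(sense()["time_s"])
for n in("scene","top"):
    p,d=camera(n);np.savez(n+"5.npz",p=p,d=d)
    print(n,bar(n,p,.078,65,(-.2,-.09)))
    if n=="scene":cv2.imwrite("pics/s5.png",p[:,:,::-1])
```

```text
stop True -0.1703 [1.25 0.66 0.67] 22.025
[0.05 1.63 0.18]
25.1
scene (11, 'bar x', array([-0.1572, -0.1572, -0.1572]), 'y', array([-0.0434,  0.0504]))
top (114, 'bar x', array([-0.1572, -0.1646, -0.1245]), 'y', array([-0.0882,  0.0897]))
```

View pics/s5.png

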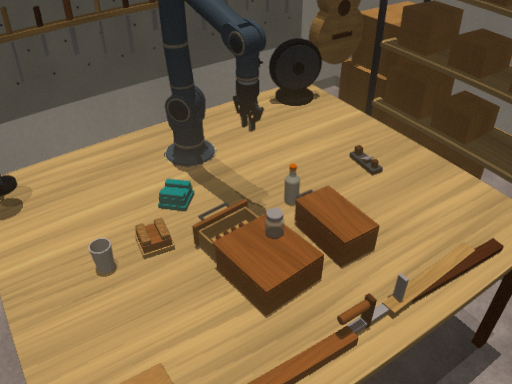

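The view shows the drawer open, with the rest (153,238), tin, bottle and jar all standing. Before handing in I'll check the opening more closely, along with the bystanders' drift.

Run:
```python
from bar import *
for i,b in((0,(-.06,-.03)),(5,(-.178,-.146))):
    for n in("top","scene"):
        p=np.load(f"{n}{i}.npz")["p"]
        for th in(65,80): print(i,n,th,bar(n,p,.078,th,b))
P0,P5=[cloud("top",np.load(f"top{i}.npz")["d"]) for i in(0,5)]
for nm,bx,lo,hi in[("bottle",(170,205,185,215),.02,.2),("tin",(180,215,360,395),.02,.2),("plane",(165,220,85,120),.015,.1),("jar",(110,150,235,280),.15,.25),("nhandle",(158,175,180,225),.06,.09)]:
    r=[]
    for P in(P0,P5):
        q=P[bx[0]:bx[1],bx[2]:bx[3]].reshape(-1,3);q=q[(q[:,2]>lo)&(q[:,2]<hi)];r.append(q.mean(0))
    print(nm,np.round(r[1]-r[0],4))
q=P5[170:230,300:360].reshape(-1,3);q=q[(q[:,2]>.056)&(q[:,2]<.085)];print("rest",rect(q[:,:2]),np.percentile(q[:,2],[50,95]))
```

```text
0 top 65 (82, 'bar x', array([-0.0443, -0.0497, -0.0375]), 'y', array([-0.0517,  0.0592]))
0 top 80 (130, 'bar x', array([-0.0455, -0.0542, -0.0371]), 'y', array([-0.0557,  0.0601]))
0 scene 65 (21, 'bar x', array([-0.0388, -0.0408, -0.0366]), 'y', array([-0.0496,  0.0483]))
0 scene 80 (82, 'bar x', array([-0.0419, -0.0498, -0.0366]), 'y', array([-0.0599,  0.0541]))
5 top 65 (72, 'bar x', array([-0.1605, -0.1646, -0.1554]), 'y', array([-0.0531,  0.0613]))
5 top 80 (97, 'bar x', array([-0.16  , -0.1655, -0.1544]), 'y', array([-0.0566,  0.0618]))
5 scene 65 (11, 'bar x', array([-0.1572, -0.1572, -0.1572]), 'y', array([-0.0434,  0.0504]))
5 scene 80 (61, 'bar x', array([-0.1583, -0.1616, -0.1549]), 'y', array([-0.0599,  0.0564]))
bottle [-0.0003  0.0002 -0.0002]
tin [ 0.0003  0.0003 -0.0003]
plane [ 0.0004  0.0001 -0.0001]
jar [ 0.0005 -0.      0.0005]
nhandle [-0.0001 -0.0012 -0.0006]
rest (array([ 0.4799, -0.3202]), array([0.2283, 0.1177]), 63.82) [0.06777001 0.07438955]
```

```bash
python3 -c "
from rig import *
print(finish_job())"
```

```text
the job is handed in; nothing more can be done
None
```

I slid the neck rest aside and drew the wide drawer out to its stop (bar measured 160 mm out, so about 0.120 m open); the narrow drawer and the four bystanders moved by less than 2 mm, and the job is handed in, though no verdict came back.

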